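Load and latch a glass block in its clamping fixture

ROBOT

A 7-joint arm with a two-finger parallel gripper is mounted at the origin on the work surface. World frame = base frame: x ahead of the robot, y to its left, z up, the work surface at z = 0. Lengths are in m, angles in rad, forces in N, time in s.
With the tool pointing down it reaches from about 0.35 to 0.9 m from the base axis. Payload 7.2 kg.
Tool frame: the origin (TCP) lies on the centre line of the jaws, within the pads' length; the fingertips stand 8 mm ahead of it and the grasp point (between the pads) lies 11 mm behind it (r.tips_ahead is the distance from the TCP to the fingertips, in m); z points along the fingers, y is the line along which they close (so a half turn about z gives the same grasp; the last joint's range is limited). The gripper opens to 85 mm and grips with 20 to 120 N. Pads are 22 mm wide; open, the fingers measure 114 mm over their backs; the gripper's body (76 mm by 85 mm) begins 54 mm behind the grasp point. The pads swing forward as they close: fully open they stand 13 mm farther back than shut.
Start: joints at [-1.274, 0.411, -0.013, 1.596, 0.006, 1.134, -0.082], TCP at [0.223, 0.584, 0.239] pointing down, gripper open.
Joint ranges: [-2.95, 2.95], [-0.29, 1.99], [-1.47, 1.44], [0.14, 2.54], [-1.03, 4.17], [0.13, 1.85], [-2.86, 2.86]. Speed limits (rad/s): [2.39, 2.39, 3.01, 3.01, 3.14, 3.14, 3.14].

INTERFACE

Orientations are given as a unit quaternion [w, x, y, z].
In Python, from plant import telemetry, optics, r gives the robot as it stands.
- The arm moves only by the tool arm_command, never from a script. Its argument "commands" is a list of rows, each a list of 4 numbers: the shift along the world's x, y, z in m, then the turn about the world's z in degrees. In form: [[x, y, z, roll], ...]. A call has 1 to 20 rows; each row shifts and turns the commanded pose from where the row before left it; what a row does not reach is not made up. A row lasts 1/12 s, in which the tool goes at most 41.7 mm and 7.16 degrees, less where a joint would pass 70% of its speed; a pose out of reach is approached as far as the arm can. A call is refused whole if a number of a shift passes 0.0417 or a number of a turn 7.16, either way. A call with a gripper value outside its range is refused whole. "grip" is the finger opening in m, from 0 to 0.0854, set as the call begins (left out, the last holds). The fingers move at their own pace and stop on an object; "newtons" is the grip in N (left out, the last holds). Time passes only in rows, so rows that do not move let the fingers close. It gives the time, the measured TCP pose, the force and the opening at its end, in the units of the state.
- telemetry.get_state(): the state, without advancing time (a new reading comes with each control period).
- optics.capture(name): name is "side" or "top" or "wrist"; returns a dict with "frame" (400x640x3 uint8, red, green, blue), "range_z" (400x640 float32, m along the optical axis (not along the pixel's ray), 0 where there is no reading), "intrinsics" (3x3 intrinsics, pixels), "cam_to_world" (4x4, takes a point from camera to world coordinates). Camera axes: x right, y down, z forward; pixel columns grow to the right and rows downward; lengths in m; the calibration is good to about 2 mm. A picture is of the moment at which its call begins.
- r.job_done(): hands the job in, once; it reports no verdict.
The state is a dict: "time_s": time; "joint_pos": joint angles; "joint_velocities": joint speeds; "joint_efforts": joint torques, N m; "tool_pos": TCP position; "tool_rot": TCP orientation; "force": force on the tool from outside, world axes, zero at the start; "torque": the same for the moment, N m; "width": opening from 0.0 (shut) to 1.0 (fully open).
Only numpy, scipy, OpenCV 4.12 (cv2) and the standard library are available. Lean on these libraries where they do the work, as an engineer would, in place of code of your own. Each camera call takes 0.05 s, during which the arm holds its last target. There are 200 camera calls.

TASK

Pick up the cast-glass block that has a pointed end and set it in the matching pocket of the clamping fixture, its point in the pocket's point, so that it lies flat and fully home; lower it in, do not drop it. Then swing the fixture's retaining bar across over the block until the bar is right home in its catch, and let go. Leave the other two blocks and the two nearby jars where they are.

Things in the scene. Friction and masses are not known exactly. Their poses are not given: they have to be found in the camera images.
- block: the pointed block: opaque blue cast glass, about 0.11 kg, 64 x 40 x 20 mm, outline like a little house: a 44 x 40 mm rectangle (x = -32 to +12 mm), then a right-angled point ending at x = +32 mm. Starts flat on the table. Origin: middle of the 64 x 40 mm outline, on the underside; x towards the point, y across the two parallel sides (the ones to grip, x = -32 to +12 mm), z up
- block_point (a point): tip of the pointed end, on the underside of the block (32 mm along the block's x from its origin)
- fixture: clamping fixture, fixed to the table: dark steel base plate 125 x 195 mm, 6 mm thick, with a house-shaped pocket of 12 mm thick aluminium walls on it. Origin: under the middle of the pocket, at table height (plate spans x = -60 to +65, y = -108 to +88 mm); x towards the pocket's point, z up
- pocket (a point): middle of the pocket floor, 6 mm above the table, where the block's origin comes when seated; axes as the fixture. Walls rise 8 mm above the floor (rim 14 mm above the table): lower 4.5 mm upright with 1.5 mm clearance to the block all round, upper 3.5 mm sloping out at 45 degrees as a lead-in. A seated block stands 12 mm proud of the rim, its top 26 mm above the table
- pocket_point (a point): on the pocket floor where the tip of the block comes when seated (32 mm along x from pocket)
- bar (a joint): angle of the retaining bar about its upright hinge, rad: 0 = closed, across over the pocket with its end in the catch, at a stop; grows as it opens, clockwise seen from above, its end going towards the fixture's +x side, to 1.9 at most. Starts well open. It swings level with light friction (0.06 N m, about 0.5 N at the knob) and stays where it is left
- bar_hinge (a point): on the bar's hinge axis, at the height of the bar's top face, 35 mm above the table; x = -8, y = -82 mm from pocket. The bar is flat steel 16 mm wide, 6 mm thick, underside 29 mm above the table (3 mm above a seated block), reaching 152 mm from the hinge axis; closed, it points along the fixture's +y
- bar_knob (a point): centre of the top of the black upright knob on the bar: round, 12 mm across, 32 mm tall (35 to 67 mm above the table), 112 mm from the hinge axis along the bar. Closed, it stands at x = -8, y = +30 mm from pocket
- catch (a point): where the top of the bar's end lies when closed, in the middle of the catch: a fixed steel C bracket open to the fixture's +x, at x = -26 to +6 and y = 61 to 75 mm from pocket, its top 42 mm above the table
- oblong_block: bystander: rectangular block of the same blue glass, 64 x 40 x 20 mm, loose on the table; origin centre of underside
- round_block: bystander: round block of the same blue glass, 48 mm across, 20 mm thick, loose on the table; origin centre of underside
- tall_jar: bystander: green glass jar with white lid, 64 mm across, 90 mm tall, loose; origin centre of underside
- low_jar: bystander: green glass jar with white lid, 68 mm across, 65 mm tall, loose; origin centre of underside
Things that resemble listed ones, but are neither listed nor needed, are in the scene too. There is more than one size of the fixture; the job needs the smallest. Leave any pink look-alike of the block alone.

How it is judged:
On the way, in this order (a step that is already met when the one before it is completed fails the run):
1. the pointed block is seated in the pocket, with the bar still open (horizontal distance between block and pocket below 0.004 m and horizontal distance between block_point and pocket_point below 0.005 m and z of block in the frame of pocket below 0.0015 m and angle between block's own z axis and vertical below 0.04 rad and value of joint bar above 0.5 rad), for 0.2 s.
2. the bar is swung home into its catch over the block (value of joint bar below 0.05 rad), for 0.2 s.
At the end, for the whole second after the job is handed in: the pointed block lies at rest in the pocket, within 4 mm of its middle, point within 5 mm of the pocket's point, underside no more than 1.5 mm above the pocket floor, tilted less than 0.04 rad; the bar is within 0.05 rad of closed; other blocks and jars not moved more than 25 mm or tipped over (horizontal distance between block and pocket below 0.004 m and horizontal distance between block_point and pocket_point below 0.005 m and z of block in the frame of pocket below 0.0015 m and angle between block's own z axis and vertical below 0.04 rad and value of joint bar below 0.05 rad and linear speed of block below 0.02 m/s); the robot touches nothing.
It fails at once if another block or a jar is moved more than 25 mm or tipped over (distance of any of oblong_block, round_block, tall_jar, low_jar from where it was at the start of the episode above 0.025 m or angle between any of oblong_block, round_block, tall_jar, low_jar's own z axis and vertical above 0.5 rad).
It fails at once if the pointed block is dropped (falling free while more than 30 mm above the table) (contact force between the fingers and block below 0.05 N and height (world z) of block above 0.03 m and linear speed of block above 0.3 m/s).
It also fails if it takes over 51 s, if anything falls off the work surface, if the arm or the gripper's body presses on something with over 40 N, if the wrist force passes 120 N, or if a joint passes its speed limit or range.

## Working session

There is one attempt and no reset: what is moved stays moved. The work goes in short steps, Python scripts to look and compute and a tool call to move; the robot and the scene stay as the last step left them, time stands still between calls to the robot, and variables do not carry over. Pictures are saved under pics/ and viewed, on a budget of 10 in all, crops included, one or two more only if the job needs it, and the job is handed in when it is done.

Besides the shell and the picture viewer there is one more tool, called after "Call:" as a command line: name --pt "numbers of a row" for each row, then --argument value for the rest. arm_command: Moves the arm, as the interface text tells. Its arguments: {"type":"object","properties":{"commands":{"type":"array"},"grip":{"type":"number"},"newtons":{"type":"number"}},"required":["commands"]}

```bash
mkdir -p pics; ls
python3 - <<'E'
from plant import telemetry, optics, r
import cv2,numpy as np
s=telemetry.get_state(); print(s)
for n in("top","side"):
    c=optics.capture(n); np.savez(f"{n}0.npz",**c)
    cv2.imwrite(f"pics/{n}0.png",c["frame"][:,:,::-1]); print(n,c["intrinsics"],c["cam_to_world"])
E
```

```text
pics
{'time_s': 0.0, 'joint_pos': array([-1.27420461,  0.41191236, -0.01273124,  1.59702761,  0.00557259,
        1.13427474, -0.08222954]), 'joint_velocities': array([ 0.00228193,  0.00053698, -0.00062488,  0.00124887,  0.00014125,
       -0.00096313,  0.00039287]), 'joint_efforts': array([-1.32568290e-03, -6.00630283e+01,  6.81651235e-01, -2.99414599e+01,
        1.38096552e-02,  1.04470618e-02, -2.19387090e-06]), 'tool_pos': array([0.22282328, 0.58342999, 0.2384519 ]), 'tool_rot': array([-1.04539502e-04,  1.81385646e-01,  9.83411723e-01, -7.86611712e-04]), 'force': array([-0.1360237 ,  0.46481077, -0.23747637]), 'torque': array([-0.04875292, -0.01591653, -0.02830852]), 'width': 1.0018599753032138}
top [[385.99560971   0.         322.38078512]
 [  0.         385.99560971 195.66654801]
 [  0.           0.           1.        ]] [[ 0.02623672 -0.99525289  0.09371939  0.37475918]
 [-0.9993223  -0.02853378 -0.02325448  0.02158512]
 [ 0.02581826 -0.09304576 -0.99532703  1.03588809]
 [ 0.          0.          0.          1.        ]]
side [[364.33719928   0.         319.74187034]
 [  0.         364.33719928 200.18832641]
 [  0.           0.           1.        ]] [[ 0.81341503 -0.28929798  0.50464113 -0.01286945]
 [-0.5812265  -0.43862257  0.68540936 -0.6544118 ]
 [ 0.02305945 -0.85083307 -0.52492985  0.59181597]
 [ 0.          0.          0.          1.        ]]
```

View pics/top0.png

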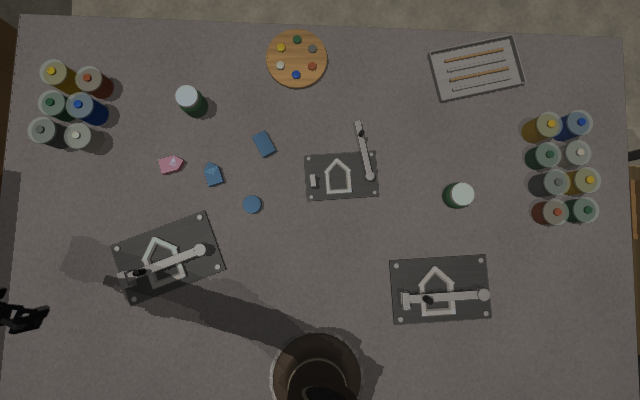

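View pics/side0.png

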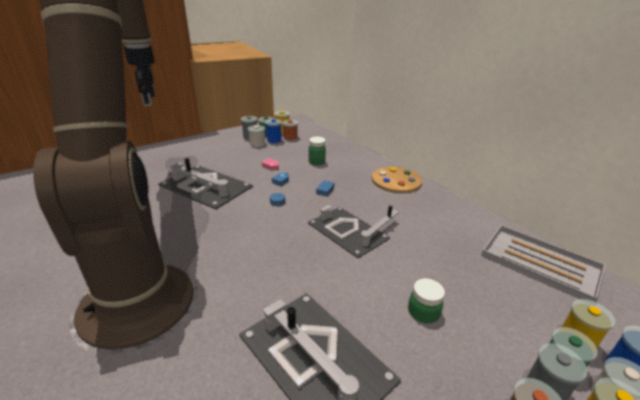

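The top view shows these candidates for the block:
- Blue block at (214,175), apparently pointed.
- Pink look-alike at (171,164).
- Blue oblong at (264,144).
- Blue round at (252,205).

The fixtures are at (341,176), the smallest and with its bar open, at (167,257), and at (440,290). The jars are at (192,101) and (459,195). I'll check the choice in one close crop and measure it.

```bash
cat > h.py <<'E'
import numpy as np,cv2
def world(c,u,v,z=None):
    "pixels -> world; on plane z if given, else by range"
    u=np.atleast_1d(u).astype(float);v=np.atleast_1d(v).astype(float)
    K=c["intrinsics"];T=c["cam_to_world"]
    d=np.stack([(u-K[0,2])/K[0,0],(v-K[1,2])/K[1,1],np.ones_like(u)],-1)@T[:3,:3].T
    s=c["range_z"][v.round().astype(int),u.round().astype(int)] if z is None else (z-T[2,3])/d[:,2]
    return T[:3,3]+d*np.asarray(s)[:,None]
def ortho(c,x0,x1,y0,y1,z,mm=0.5e-3):
    "rectified view of plane z: rows = x falling, cols = y falling"
    T=np.linalg.inv(c["cam_to_world"]);K=c["intrinsics"]
    X,Y=np.meshgrid(np.arange(x1,x0,-mm),np.arange(y1,y0,-mm),indexing="ij")
    P=np.stack([X,Y,np.full_like(X,z)],-1)@T[:3,:3].T+T[:3,3]
    uv=P@K.T; uv=(uv[...,:2]/uv[...,2:]).astype(np.float32)
    return cv2.remap(c["frame"],uv[...,0],uv[...,1],cv2.INTER_CUBIC)
def fit_poly(mask_pts,poly,p0):
    "fit pose (x,y,th) of poly to a filled pixel set on a plane: maximise overlap"
    from scipy.optimize import minimize
    poly=np.asarray(poly)
    def cost(p):
        R=np.array([[np.cos(p[2]),-np.sin(p[2])],[np.sin(p[2]),np.cos(p[2])]])
        q=(poly@R.T+p[:2]).astype(np.float32)
        d=np.array([cv2.pointPolygonTest(q.reshape(-1,1,2)*1000,(float(a*1000),float(b*1000)),True) for a,b in mask_pts])
        return np.mean(d**2)
    return minimize(cost,p0,method="Nelder-Mead",options=dict(xatol=1e-5,fatol=1e-4,initial_simplex=np.array([p0,p0+[.005,0,0],p0+[0,.005,0],p0+[0,0,.1]])))
HOUSE=np.array([[-32,-20],[12,-20],[32,0],[12,20],[-32,20]])/1000
E
python3 - <<'E'
from h import *
c=dict(np.load("top0.npz"))
f=c["frame"]; hsv=cv2.cvtColor(f,cv2.COLOR_RGB2HSV)
for b,n in(((214,175),"house"),((264,144),"obl"),((252,205),"round"),((171,164),"pink"),((192,101),'jar1'),((459,195),'jar2'),((337,176),"floor"),((333,165),"wall"),((370,176),"hinge"),((365,150),"barmid"),((358,124),"barend"),((361,131),"knob"),((313,182),"catch")):
    print(n,world(c,*b)[0].round(3),hsv[b[1],b[0]])
big=lambda u0,v0,w,h,s:cv2.resize(f[v0:v0+h,u0:u0+w],None,fx=s,fy=s,interpolation=cv2.INTER_CUBIC)
cv2.imwrite("pics/crop1.png",np.hstack([big(155,130,90,100,4),big(300,115,85,100,4)])[:,:,::-1])
E
```

```text
house [0.517 0.286 0.019] [104 108 118]
obl [0.604 0.157 0.022] [104 106 108]
round [0.44  0.182 0.021] [104 108 120]
pink [0.543 0.399 0.021] [158  26 147]
jar1 [0.692 0.331 0.091] [100  19 160]
jar2 [ 0.478 -0.349  0.066] [ 68  13 155]
floor [ 0.526 -0.04   0.009] [10 12 66]
wall [ 0.554 -0.029  0.015] [ 23  17 134]
hinge [ 0.524 -0.125  0.041] [ 17  17 132]
barmid [ 0.594 -0.112  0.032] [ 17  18 125]
barend [ 0.662 -0.091  0.037] [ 17  18 126]
knob [ 0.635 -0.096  0.069] [ 0 15 34]
catch [0.503 0.024 0.041] [ 17  16 141]
```

View pics/crop1.png

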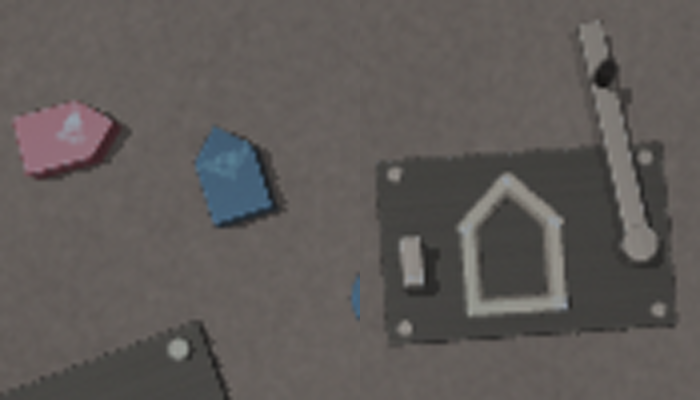

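The crop confirms it. The solid-blue house shape at image (214,175) has its point up and slightly left, and the pink one at (171,164) is the look-alike. The fixture at (341,176) has its pocket point up, its catch on the left, its hinge on the right, and its bar open. Next I'll fit the poses.

Run:
```python
from h import *
c=dict(np.load("top0.npz"))
f=c["frame"]; hsv=cv2.cvtColor(f,cv2.COLOR_RGB2HSV)
# block
m=cv2.inRange(hsv,(95,70,60),(115,255,255)); m[:,:195]=0;m[:,235:]=0;m[:150]=0;m[200:]=0
v,u=np.nonzero(m); print(len(u)); w=world(c,u,v); print("block z pct",np.percentile(w[:,2],[5,50,95]))
ok=w[:,2]>.012; mm=np.zeros_like(m); mm[v[ok],u[ok]]=255
cn=max(cv2.findContours(mm,cv2.RETR_EXTERNAL,cv2.CHAIN_APPROX_NONE)[0],key=cv2.contourArea)[:,0]
p=world(c,cn[:,0],cn[:,1],.02)[:,:2]
for t in(0.3,):
    s=fit_poly(p,HOUSE,np.array([.517,.286,t])); print("block",s.x.round(4),np.rad2deg(s.x[2]),s.fun**.5,"mm")
# plate
I=ortho(c,.42,.62,-.17,.1,.006); V=cv2.cvtColor(I,cv2.COLOR_RGB2GRAY)
k=(V<72).astype(np.uint8); k=cv2.morphologyEx(k,cv2.MORPH_OPEN,np.ones((9,9)))
cn=max(cv2.findContours(k,cv2.RETR_EXTERNAL,cv2.CHAIN_APPROX_NONE)[0],key=cv2.contourArea)
(cx,cy),(a,b),g=cv2.minAreaRect(cn); print("plate mm",a*.5,b*.5,g,"ctr",.62-cy*.0005,.1-cx*.0005)
J=ortho(c,.42,.68,-.17,.1,.014)
cv2.imwrite("pics/orth.png",J[:,:,::-1])
# hinge/knob/bar by range
for n,z,lo,hi in(("knob",.067,.05,.08),):
    vv,uu=np.mgrid[110:215,300:385]; w=world(c,uu.ravel(),vv.ravel()); q=w[(w[:,2]>lo)&(w[:,2]<hi)]; print(n,len(q),q.mean(0),q[:,2].max())
```

```text
307
block z pct [0.01757626 0.02084111 0.02353329]
block [0.5236 0.2912 0.3516] 20.143163544719588 1.5380145818666144 mm
plate mm 127.36931610107422 197.88258361816406 84.21525573730469 ctr 0.5279289627075195 -0.05198434448242187
knob 24 [ 0.63306782 -0.0964116   0.06380061] 0.07013214063957174
```

Checks on the fit:
- The plate measures 127×198 mm against 125×195 given. That gives fixture θ≈5.8° and origin ≈(0.524,-0.042).
- The predicted hinge is (0.525,-0.125) and the measured one is (0.524,-0.125). The knob is 112 mm from the hinge and the bar is open about 1.41 rad.
- The block is at (0.524,0.291), θ≈20°.

I'll move over the block and refine with the wrist camera.

Call:
arm_command --pt "0.0245 -0.0245 -0.004 3.4" --pt "0.0245 -0.0245 -0.004 3.4" --pt "0.0245 -0.0245 -0.004 3.4" --pt "0.0245 -0.0245 -0.004 3.4" --pt "0.0245 -0.0245 -0.004 3.4" --pt "0.0245 -0.0245 -0.004 3.4" --pt "0.0245 -0.0245 -0.004 3.4" --pt "0.0245 -0.0245 -0.004 3.4" --pt "0.0245 -0.0245 -0.004 3.4" --pt "0.0245 -0.0245 -0.004 3.4" --pt "0.0245 -0.0245 -0.004 3.4" --pt "0.0245 -0.0245 -0.004 3.4" --pt "0 0 0 0" --pt "0 0 0 0" --pt "0 0 0 0" --pt "0 0 0 0" --grip 0.06 --newtons 40

```text
time_s: 1.43
tool_pos: [0.5159, 0.2912, 0.1912]
tool_rot: [-0.0, -0.174, 0.985, 0.0]
force: [-1.5, 0.9, -0.1]
width: 0.709
```

Run:
```python
from plant import telemetry, optics, r
from h import *
s=telemetry.get_state(); print(s["time_s"],s["tool_pos"],s["tool_rot"],s["width"],s["force"],r.tips_ahead)
c=optics.capture("wrist"); np.savez("w1.npz",**c); cv2.imwrite("pics/w1.png",c["frame"][:,:,::-1])
print(c["cam_to_world"].round(3),c["intrinsics"][0,0])
hsv=cv2.cvtColor(c["frame"],cv2.COLOR_RGB2HSV)
m=cv2.inRange(hsv,(95,70,50),(115,255,255)); n,l,st,ct=cv2.connectedComponentsWithStats(m)
for i in range(1,n):
    if st[i,4]>300: print(i,st[i],ct[i],world(c,*ct[i])[0].round(4))
```

```text
1.4333 [0.51592917 0.29119107 0.19120947] [-3.20081346e-04 -1.73514303e-01  9.84831242e-01  3.29761161e-04] 0.7085728533452268 [-1.50863185  0.87836413 -0.11531441] 0.008
[[-0.341  0.9    0.272  0.446]
 [ 0.94   0.326  0.101  0.266]
 [ 0.002  0.29  -0.957  0.326]
 [ 0.     0.     0.     1.   ]] 352.5772974676872
1 [ 198   23   61   62 2972] [228.17967699  53.95659489] [0.4423 0.1858 0.0196]
2 [ 297  152   45   70 2607] [318.5818949  181.72995781] [0.517  0.29   0.0198]
3 [ 124  184   66   72 3204] [157.28651685 219.52871411] [0.6016 0.1622 0.0189]
4 [ 29 351  24  20 345] [ 40.53333333 360.6       ] [0.7953 0.0823 0.0219]
```

View pics/w1.png

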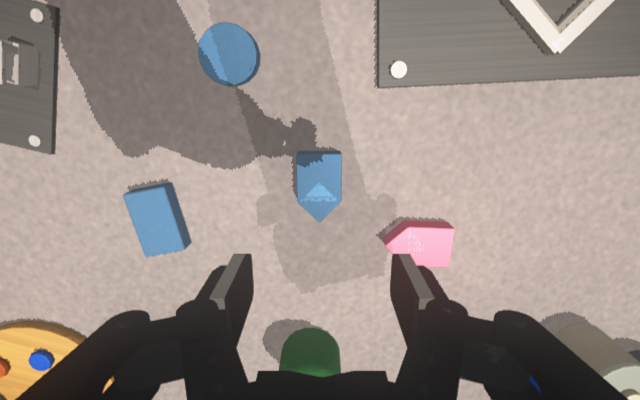

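The wrist view shows the blue house at (319,185), aligned with the jaws and pointing down in the image. The oblong is at (157,219), the round one at (228,54) and the pink one at (420,243). The shadows are clear of the block's edges. Now to refit it at close range.

```bash
cat >> h.py <<'E'
def block_pose(c,guess,ztop=.02):
    hsv=cv2.cvtColor(c["frame"],cv2.COLOR_RGB2HSV)
    m=cv2.inRange(hsv,(95,60,30),(118,255,255)); v,u=np.nonzero(m); w=world(c,u,v)
    ok=(abs(w[:,2]-ztop)<.004)&(np.hypot(*(w[:,:2]-guess[:2]).T)<.05)
    print("top z",w[ok,2].mean(),ok.sum())
    mm=np.zeros_like(m); mm[v[ok],u[ok]]=255; mm=cv2.morphologyEx(mm,cv2.MORPH_CLOSE,np.ones((5,5)))
    cn=max(cv2.findContours(mm,cv2.RETR_EXTERNAL,cv2.CHAIN_APPROX_NONE)[0],key=cv2.contourArea)[:,0]
    p=world(c,cn[:,0],cn[:,1],ztop)[:,:2]
    s=fit_poly(p,HOUSE,np.array(guess)); print("block",s.x.round(4),np.rad2deg(s.x[2]).round(2),"rms",s.fun**.5); return s.x
E
python3 - <<'E'
from h import *
c=dict(np.load("w1.npz"))
x,y,t=block_pose(c,[.5236,.2912,.35]); print("grip at",x-.006*np.cos(t),y-.006*np.sin(t))
E
```

```text
top z 0.020014691286167164 2540
block [0.5231 0.2924 0.3476] 19.92 rms 0.8247482645088065
grip at 0.5174312601055032 0.2903070507305314
```

Run:
```python
from h import *
c=dict(np.load("w1.npz"))
v,u=np.mgrid[250:330,190:450]; w=world(c,u.ravel(),v.ravel()); w=w[(c["range_z"][250:330,190:450].ravel()>0)]
q=w[(np.hypot(w[:,0]-.516,w[:,1]-.291)<.06)&(w[:,2]>.1)]; print(len(q)); i=np.argsort(q[:,2])[:200]; print(np.percentile(q[:,2],[0,1,5]))
yy=(q[:,:2]-[.5159,.2912])@np.array([-.342,.94]); xx=(q[:,:2]-[.5159,.2912])@np.array([.94,.342])
for s in(1,-1):
    k=(yy*s>0)&(q[:,2]<.2); print(s,yy[k].min(),yy[k].max(),xx[k].min(),xx[k].max(),q[k,2].min())
```

```text
7079
[0.18771656 0.19012055 0.19436427]
1 0.03035565368383006 0.0444765070539814 -0.011473558010843187 0.011186818908781425 0.1877165579854724
-1 -0.04291783027990147 -0.02890279779427372 -0.011536480141263331 0.011140618362609619 0.18775244519116585
```

Call:
arm_command --pt "0.0015 -0.001 -0.03 0" --pt "0 0 -0.03 0" --pt "0 0 -0.03 0" --pt "0 0 -0.03 0" --pt "0 0 -0.02 0" --pt "0 0 -0.01 0" --pt "0 0 0 0" --pt "0 0 0 0" --pt "0 0 0 0"

```text
time_s: 2.23
tool_pos: [0.5192, 0.2899, 0.0428]
tool_rot: [0.001, -0.173, 0.985, 0.001]
force: [0.0, 0.4, 1.4]
width: 0.701
```

Call:
arm_command --pt "-0.0015 0.0005 -0.01 0" --pt "0 0 -0.01 0" --pt "0 0 -0.006 0" --pt "0 0 0 0" --pt "0 0 0 0" --pt "0 0 0 0"

```text
time_s: 2.73
tool_pos: [0.5171, 0.2893, 0.0153]
tool_rot: [-0.0, -0.173, 0.985, -0.0]
force: [-0.1, 0.1, 0.4]
width: 0.705
```

Call:
arm_command --pt "0 0 0.0017 0" --pt "0 0 0 0" --pt "0 0 0 0" --pt "0 0 0 0"

```text
time_s: 3.07
tool_pos: [0.5171, 0.2895, 0.0173]
tool_rot: [0.0, -0.173, 0.985, 0.0]
force: [1.4, 0.6, -0.3]
width: 0.704
```

Call:
arm_command --pt "0 0 0 0" --pt "0 0 0 0" --pt "0 0 0 0" --pt "0 0 0 0" --pt "0 0 0 0" --pt "0 0 0 0" --pt "0 0 0 0" --pt "0 0 0 0" --pt "0 0 0 0" --pt "0 0 0 0" --grip 0.03 --newtons 45

```text
time_s: 3.9
tool_pos: [0.5171, 0.2894, 0.0173]
tool_rot: [0.0, -0.173, 0.985, 0.0]
force: [-0.3, -0.5, 5.4]
width: 0.452
```

Call:
arm_command --pt "0 0 0.005 0" --pt "0 0 0.01 0" --pt "0 0 0.02 0" --pt "0 0 0.025 0" --pt "0 0 0.025 0" --pt "0 0 0.025 0" --pt "0 0 0.01 0" --pt "0 0 0 0" --pt "0 0 0 0"

```text
time_s: 4.65
tool_pos: [0.5169, 0.2894, 0.137]
tool_rot: [0.0, -0.173, 0.985, 0.0]
force: [-0.2, 0.4, -2.2]
width: 0.45
```

Run:
```python
from plant import telemetry, optics, r
from h import *
s=telemetry.get_state(); print(s["time_s"],s["tool_pos"],s["tool_rot"],s["width"]*.0854,s["force"])
c=optics.capture("wrist"); np.savez("w2.npz",**c); cv2.imwrite("pics/w2.png",c["frame"][:,:,::-1])
```

```text
4.65 [0.51688634 0.28936132 0.13703635] [ 2.68326449e-04 -1.72816161e-01  9.84954050e-01  1.47860765e-04] 0.038463080264033465 [-0.1565911   0.36807757 -2.24399076]
```

View pics/w2.png

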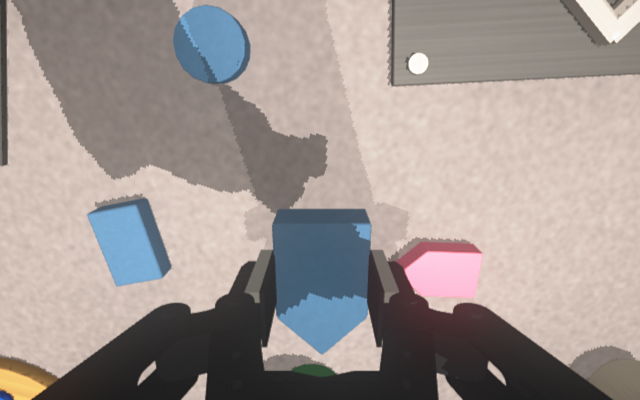

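The block is held squarely between the pads, tip at (321,352) and back edge at (273–370,212), and the bystanders haven't moved. Next I'll measure the block's pose in the jaws.

```bash
cat >> h.py <<'E'
def held(c,tool,guess_th):
    "pose of the block held: top plane, then outline on it"
    hsv=cv2.cvtColor(c["frame"],cv2.COLOR_RGB2HSV)
    m=cv2.inRange(hsv,(95,60,20),(118,255,255)); v,u=np.nonzero(m); w=world(c,u,v)
    ok=(np.hypot(*(w[:,:2]-tool[:2]).T)<.05)&(w[:,2]>tool[2]-.03)
    zt=np.median(w[ok,2]); ok&=abs(w[:,2]-zt)<.003
    A=np.c_[w[ok,:2]-tool[:2],np.ones(ok.sum())]; pl=np.linalg.lstsq(A,w[ok,2],rcond=None)[0]
    print("slopes along block x,y",pl[:2]@[np.cos(guess_th),np.sin(guess_th)],pl[:2]@[-np.sin(guess_th),np.cos(guess_th)],"top z",pl[2],"rel tcp",pl[2]-tool[2])
    mm=np.zeros_like(m); mm[v[ok],u[ok]]=255; mm=cv2.morphologyEx(mm,cv2.MORPH_CLOSE,np.ones((5,5)))
    cn=max(cv2.findContours(mm,cv2.RETR_EXTERNAL,cv2.CHAIN_APPROX_NONE)[0],key=cv2.contourArea)[:,0]
    p=world(c,cn[:,0],cn[:,1],pl[2])[:,:2]; R=lambda t:np.array([[np.cos(t),-np.sin(t)],[np.sin(t),np.cos(t)]])
    s=fit_poly(p,HOUSE,np.array([*(tool[:2]+R(guess_th)@[.006,0]),guess_th])).x
    print("block",s.round(4),np.rad2deg(s[2]).round(2),"in tool-heading frame mm",(R(guess_th).T@(s[:2]-tool[:2])*1000).round(2)); return s
E
python3 - <<'E'
from h import *
c=dict(np.load("w2.npz")); held(c,np.array([.51689,.28936,.13704]),np.deg2rad(19.9))
E
```

```text
slopes along block x,y 0.0032988908899243006 0.0016280895977445053 top z 0.13955400532336393 rel tcp 0.0025140053233639326
block [0.5223 0.292  0.3477] 19.92 in tool-heading frame mm [5.96 0.7 ]
```

Call:
arm_command --pt "0 -0.02 0 -1" --pt "0 -0.03 0 -1.4" --pt "0 -0.033 0 -1.5" --pt "0 -0.033 0 -1.5" --pt "0 -0.033 0 -1.5" --pt "0 -0.033 0 -1.5" --pt "0 -0.033 0 -1.4" --pt "0 -0.033 0 -1.4" --pt "0 -0.03 0 -1.4" --pt "0 -0.03 0 -1" --pt "0.001 -0.0242 0 -0.5" --pt "0 0 0 0" --pt "0 0 0 0" --pt "0 0 0 0" --pt "0 0 0 0"

```text
time_s: 5.95
tool_pos: [0.5175, -0.0417, 0.1362]
tool_rot: [-0.001, -0.051, 0.999, 0.0]
force: [0.2, 0.5, -1.3]
width: 0.453
```

Run:
```python
from plant import telemetry, optics, r
from h import *
s=telemetry.get_state(); print(s["time_s"],s["tool_pos"],s["tool_rot"],s["width"]*.0854,s["force"])
q=s["tool_rot"]; th=np.arctan2(2*q[1]*q[2],2*q[2]**2-1); th=-th if 0 else th
print("heading y-tool deg",np.rad2deg(np.arctan2(2*q[2]**2-1,2*q[1]*q[2])))
c=optics.capture("wrist"); np.savez("w3.npz",**c); cv2.imwrite("pics/w3.png",c["frame"][:,:,::-1])
held(c,s["tool_pos"],np.deg2rad(5.8))
```

```text
5.95 [ 0.51747481 -0.04167351  0.13620937] [-7.51506078e-04 -5.13814033e-02  9.98678785e-01  2.66530791e-04] 0.03870109983878741 [ 0.20155061  0.50421867 -1.32137751]
heading y-tool deg 95.89047451742414
slopes along block x,y 0.0010775646944379596 0.0017299605999799095 top z 0.13876716518273838 rel tcp 0.0025577946578693445
block [ 0.5232 -0.0403  0.1043] 5.98 in tool-heading frame mm [5.78 0.76]
```

View pics/w3.png

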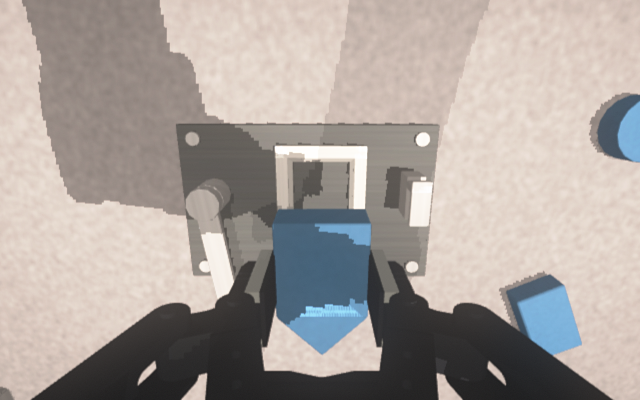

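The held block at (321,280) sits over the pocket, whose back and side walls are visible (outer corners at (275,147) and (367,147)). The plate's back corners are at (177,125) and (439,124), the bar is at lower left and the catch is at (420,200). I'll take the edges in the fixture frame to get the residual offset.

```bash
cat >> h.py <<'E'
def fix_remap(c,o,th,z,xs,ys):
    "grey image sampled on plane z in the fixture frame (m): rows xs, cols ys"
    T=np.linalg.inv(c["cam_to_world"]);K=c["intrinsics"]; X,Y=np.meshgrid(xs,ys,indexing="ij")
    P=np.stack([o[0]+X*np.cos(th)-Y*np.sin(th),o[1]+X*np.sin(th)+Y*np.cos(th),np.full_like(X,z)],-1)@T[:3,:3].T+T[:3,3]
    uv=P@K.T; uv=(uv[...,:2]/uv[...,2:]).astype(np.float32)
    return cv2.remap(cv2.cvtColor(c["frame"],cv2.COLOR_RGB2GRAY),uv[...,0],uv[...,1],cv2.INTER_LINEAR).astype(float)
def edge(prof,t):
    g=np.abs(np.gradient(cv2.GaussianBlur(prof.reshape(-1,1),(1,9),0).ravel())); i=g.argmax(); k=slice(max(i-4,0),i+5)
    return (g[k]*t[k]).sum()/g[k].sum()*1000
E
python3 - <<'E'
from h import *
c=dict(np.load("w3.npz")); o=(.5244,-.0423); th=np.deg2rad(5.8); a=np.arange
def yedge(z,x,lo,hi):
    t=a(lo,hi,.0002); return edge(fix_remap(c,o,th,z,np.linspace(x-.001,x+.001,5),t).mean(0),t)
def xedge(z,y,lo,hi):
    t=a(lo,hi,.0002); return edge(fix_remap(c,o,th,z,t,np.linspace(y-.001,y+.001,5)).mean(1),t)
for x in(-.055,-.045,-.035,-.025,-.015,-.005): print("plate L/R at x",x,yedge(.006,x,-.118,-.098),yedge(.006,x,.078,.098))
for y in(-.09,-.07,-.05,-.02,0,.02,.05,.08): print("plate back at y",y,xedge(.006,y,-.068,-.052))
for x in(-.043,-.04,-.036,-.03,-.025,-.02): print("wall L/R outer",x,yedge(.014,x,-.04,-.030),yedge(.014,x,.030,.04))
for x in(-.03,-.026,-.022,-.02): print("rim inner",x,yedge(.014,x,-.030,-.0225),yedge(.014,x,.0225,.030),"floor", yedge(.006,x,-.0235,-.0185),yedge(.006,x,.0185,.0235))
for y in(-.025,-.01,0,.01,.025): print("wall back outer",xedge(.014,y,-.05,-.042), xedge(.014,y,-.04,-.0345))
E
```

```text
plate L/R at x -0.055 -105.40789082789448 89.00631032693339
plate L/R at x -0.045 -105.3872157955771 89.22143149355486
plate L/R at x -0.035 -105.28413276745638 89.15597238655947
plate L/R at x -0.025 -105.39404309949526 88.95774478271755
plate L/R at x -0.015 -105.4267650069109 87.92720841807439
plate L/R at x -0.005 -105.40244825242858 87.75118063030561
plate back at y -0.09 -60.92217171969413
plate back at y -0.07 -61.165102639295995
plate back at y -0.05 -61.40185916350305
plate back at y -0.02 -61.09169730523626
plate back at y 0 -61.4245019761014
plate back at y 0.02 -61.06237495795026
plate back at y 0.05 -61.57519973005927
plate back at y 0.08 -54.143117154058814
wall L/R outer -0.043 -32.044713920632944 35.44078879451923
wall L/R outer -0.04 -31.93392544810897 35.303175669640225
wall L/R outer -0.036 -31.79653703013722 35.4065613655973
wall L/R outer -0.03 -31.820691490960353 35.41423060298683
wall L/R outer -0.025 -31.836545337346262 35.25630265058673
wall L/R outer -0.02 -31.79786130207574 35.27657772261864
rim inner -0.03 -23.4478878854322 23.1128747225578 floor -19.964136662880257 22.903779918115998
rim inner -0.026 -23.465260652933782 23.137612187152897 floor -19.958829331209003 22.898558634622894
rim inner -0.022 -23.33403115801569 23.194494344378676 floor -19.94840626761666 22.965149407847573
rim inner -0.02 -23.333013602881913 23.16712792877619 floor -19.968676157305673 22.892304818827014
wall back outer -45.80805790313167 -39.34412765332943
wall back outer -45.812162078885855 -36.81763283763808
wall back outer -45.643054518744464 -35.79998101530169
wall back outer -45.778727349236014 -36.449905754776275
wall back outer -45.64326033673868 -36.25466218979771
```

The fit agrees well. In the wrist camera's frame the pocket is at about (0.5235,-0.0406) and the block at (0.5232,-0.0403), a difference of under 0.5 mm and 0.2°. I'll lower in stages, watching the force.

Call:
arm_command --pt "0.0003 -0.0003 -0.02 0" --pt "0 0 -0.025 0" --pt "0 0 -0.025 0" --pt "0 0 -0.015 0" --pt "0 0 -0.008 0" --pt "0 0 0 0" --pt "0 0 0 0" --pt "0 0 0 0"

```text
time_s: 6.67
tool_pos: [0.5191, -0.0429, 0.0449]
tool_rot: [0.001, -0.051, 0.999, 0.0]
force: [0.4, 0.4, -1.1]
width: 0.452
```

Run:
```python
from plant import telemetry, optics, r
from h import *
s=telemetry.get_state(); print(s["time_s"],s["tool_pos"],s["tool_rot"],s["width"]*.0854,s["force"])
c=optics.capture("wrist"); np.savez("w4.npz",**c); cv2.imwrite("pics/w4.png",c["frame"][:,:,::-1])
held(c,s["tool_pos"],np.deg2rad(5.8))
o=(.5235,-.0406); th=np.deg2rad(5.8); a=np.arange
def yedge(z,x,lo,hi):
    t=a(lo,hi,.0002); return edge(fix_remap(c,o,th,z,np.linspace(x-.001,x+.001,5),t).mean(0),t)
def xedge(z,y,lo,hi):
    t=a(lo,hi,.0002); return edge(fix_remap(c,o,th,z,t,np.linspace(y-.001,y+.001,5)).mean(1),t)
for x in(-.05,-.04,-.03): print("plate L/R",x,yedge(.006,x,-.118,-.098),yedge(.006,x,.078,.098),"wall",yedge(.014,x,-.04,-.030),yedge(.014,x,.030,.04))
for y in(-.03,-.02,0,.02,.03): print("back plate,wall",y,xedge(.006,y,-.068,-.052),xedge(.014,y,-.05,-.042))
```

```text
6.6667 [ 0.51907811 -0.04286192  0.04494983] [ 7.68175645e-04 -5.08154500e-02  9.98707765e-01  8.37492334e-06] 0.038599993120894203 [ 0.35390309  0.37368039 -1.14805372]
slopes along block x,y 0.003960972929591805 0.0009389382063713743 top z 0.04751882154069757 rel tcp 0.0025689904880999564
block [ 0.5248 -0.0416  0.103 ] 5.9 in tool-heading frame mm [5.84 0.71]
plate L/R -0.05 -101.5956264792296 81.1633461047255 wall -30.605726267258564 37.597640891218816
plate L/R -0.04 -107.0666597234101 86.91620965064078 wall -33.78818346477495 33.54598120738398
plate L/R -0.03 -107.17773515191982 86.82932288036449 wall -33.740794143059965 33.436201238313295
back plate,wall -0.03 -60.306434782608484 -44.79164604465236
back plate,wall -0.02 -60.79804302494767 -44.976608366213256
back plate,wall 0 -60.59470193196058 -44.94698575815091
back plate,wall 0.02 -60.31666068533646 -44.81740860870992
back plate,wall 0.03 -60.483845331375555 -44.77925595307647
```

View pics/w4.png

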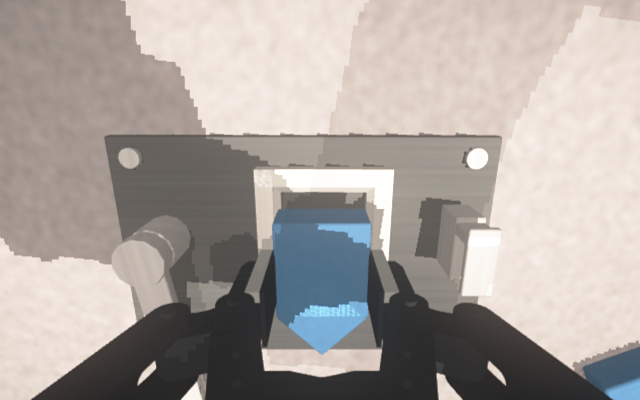

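The block is over the pocket and clear of the bar and catch. The pocket is at (0.5235,-0.0407) and the block at (0.5248,-0.0416), so I'll shift by (-1.3,+0.9) mm and lower slowly.

Call:
arm_command --pt "-0.0013 0.0009 -0.004 0" --pt "0 0 -0.003 0" --pt "0 0 -0.003 0" --pt "0 0 -0.002 0" --pt "0 0 0 0" --pt "0 0 0 0" --pt "0 0 0 0"

```text
time_s: 7.3
tool_pos: [0.517, -0.0423, 0.032]
tool_rot: [-0.0, -0.051, 0.999, -0.0]
force: [-0.3, 0.2, -1.5]
width: 0.452
```

Call:
arm_command --pt "0 0 -0.002 0" --pt "0 0 -0.002 0" --pt "0 0 -0.001 0" --pt "0 0 0 0" --pt "0 0 0 0"

```text
time_s: 7.72
tool_pos: [0.5169, -0.0422, 0.0269]
tool_rot: [-0.0, -0.051, 0.999, 0.0]
force: [-0.1, 0.8, -0.2]
width: 0.453
```

Call:
arm_command --pt "0.0006 0 -0.001 0" --pt "0 0 -0.001 0" --pt "0 0 -0.0008 0" --pt "0 0 0 0" --pt "0 0 0 0"

```text
time_s: 8.13
tool_pos: [0.5175, -0.0422, 0.0241]
tool_rot: [-0.0, -0.051, 0.999, 0.0]
force: [0.5, -0.5, -0.9]
width: 0.453
```

Call:
arm_command --pt "0 0 -0.0006 0" --pt "0 0 0 0" --pt "0 0 0 0" --pt "0 0 0 0"

```text
time_s: 8.47
tool_pos: [0.5176, -0.0422, 0.0236]
tool_rot: [0.0, -0.051, 0.999, 0.0]
force: [0.9, -0.1, 0.6]
width: 0.454
```

Run:
```python
from plant import telemetry, optics, r
from h import *
s=telemetry.get_state(); print(s["time_s"],s["tool_pos"],s["force"],s["torque"])
c=optics.capture("wrist"); b=held(c,s["tool_pos"],np.deg2rad(5.8))
```

```text
8.4667 [ 0.51759255 -0.04222977  0.02360723] [ 0.87231232 -0.08334551  0.59115392] [0.02016065 0.03807423 0.01222792]
slopes along block x,y 0.001420873669381362 0.002029613109104993 top z 0.02618303378040056 rel tcp 0.0025757999593942864
block [ 0.5234 -0.041   0.099 ] 5.67 in tool-heading frame mm [5.89 0.68]
```

Call:
arm_command --pt "0 0 -0.0005 0" --pt "0 0 0 0" --pt "0 0 0 0"

```text
time_s: 8.77
tool_pos: [0.5177, -0.0423, 0.0233]
tool_rot: [0.0, -0.051, 0.999, 0.0]
force: [-1.1, 0.6, 4.3]
width: 0.45
```

Call:
arm_command --pt "0 0 0 0" --pt "0 0 0 0" --pt "0 0 0 0" --pt "0 0 0 0" --pt "0 0 0 0" --pt "0 0 0 0" --grip 0.056

```text
time_s: 9.27
tool_pos: [0.5176, -0.0422, 0.0231]
tool_rot: [0.0, -0.051, 0.999, 0.0]
force: [-0.2, 0.9, 1.8]
width: 0.652
```

Call:
arm_command --pt "0 0 0.004 0" --pt "0 0 0.008 0" --pt "0 0 0.02 0" --pt "0 0 0.03 0" --pt "0 0 0.03 0" --pt "0 0 0.02 0" --pt "-0.03 0 0.0 0" --pt "0 0 0 0" --pt "0 0 0 0" --pt "0 0 0 0"

```text
time_s: 10.1
tool_pos: [0.4879, -0.0422, 0.1357]
tool_rot: [0.001, -0.051, 0.999, 0.0]
force: [0.8, 0.6, 0.1]
width: 0.657
```

Run:
```python
from plant import telemetry, optics, r
from h import *
s=telemetry.get_state(); print(s["time_s"],s["tool_pos"],s["force"])
c=optics.capture("wrist"); np.savez("w5.npz",**c); cv2.imwrite("pics/w5.png",c["frame"][:,:,::-1])
block_pose(c,[.5234,-.041,.101],.026)
t=optics.capture("top"); block_pose(t,[.5234,-.041,.101],.026)
v,u=np.mgrid[110:215,300:385]; w=world(t,u.ravel(),v.ravel()); q=w[(w[:,2]>.05)&(w[:,2]<.075)]; print("high pts",len(q),q.mean(0))
```

```text
10.1 [ 0.48788068 -0.04219897  0.13573212] [0.84017027 0.58137399 0.06152588]
top z 0.025911492378883703 3486
block [ 0.5232 -0.0408  0.0979] 5.61 rms 0.5567371283388827
top z nan 0h.py:31: RuntimeWarning: Mean of empty slice.
  print("top z",w[ok,2].mean(),ok.sum())
  ret = ret.dtype.type(ret / rcount)
Traceback (most recent call last):
  File "h.py", line 33, in block_pose
    cn=max(cv2.findContours(mm,cv2.RETR_EXTERNAL,cv2.CHAIN_APPROX_NONE)[0],key=cv2.contourArea)[:,0]
       ~~~^^^^^^^^^^^^^^^^^^^^^^^^^^^^^^^^^^^^^^^^^^^^^^^^^^^^^^^^^^^^^^^^^^^^^^^^^^^^^^^^^^^^^
ValueError: max() iterable argument is empty
```

View pics/w5.png

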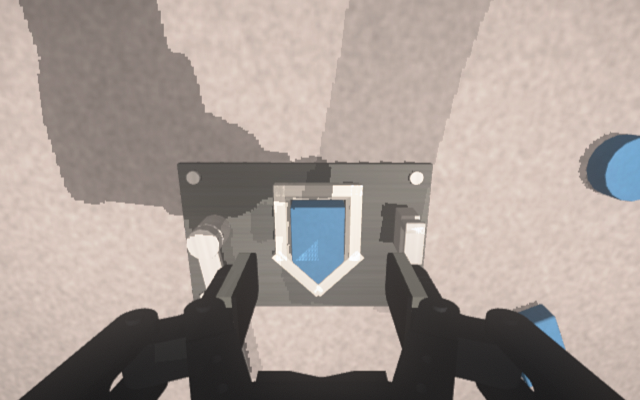

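The block is seated. Its top is at z=0.0259 (26 mm expected) and its pose (0.5232,-0.0408), 5.6°, is within 0.5 mm of the pocket, point to point. The picture shows it flat inside the walls at (318,240) with the bar still open. The arm now blocks the top view. Next I'll turn the jaws to straddle the knob, choosing the direction that keeps joint 7 in range through the swing.

Call:
arm_command --pt "0.006 -0.0022 0 -7.1" --pt "0.006 -0.0022 0 -7.1" --pt "0.006 -0.0022 0 -7.1" --pt "0.006 -0.0022 0 -7.1" --pt "0.006 -0.0022 0 -7.1" --pt "0.006 -0.0022 0 -7.1" --pt "0.006 -0.0022 0 -7.1" --pt "0.006 -0.0022 0 -7.1" --pt "0.006 -0.0022 0 -7.1" --pt "0.006 -0.0022 0 -7.1" --pt "0.006 -0.0022 0 -7.1" --pt "0.006 -0.0022 0 -7.1" --pt "0.006 -0.0022 0 -7.1" --pt "0.006 -0.0022 0 -7.1" --pt "0.006 -0.0022 0 -7.1" --pt "0.006 -0.0022 0 -7.1" --pt "0.006 -0.0022 0 -7.1" --pt "0.006 -0.0022 0 -7.1" --pt "0.006 -0.0022 0 -7.1" --pt "0.006 -0.0022 0 -7.1" --grip 0.044

```text
time_s: 11.87
tool_pos: [0.6082, -0.0862, 0.1346]
tool_rot: [0.0, 0.929, 0.37, -0.0]
force: [1.2, 0.3, -0.5]
width: 0.516
```

Call:
arm_command --pt "0.006 -0.002 0 -7.1" --pt "0.006 -0.002 0 -7.1" --pt "0.006 -0.002 0 -7.1" --pt "0.006 -0.002 0 -7.1" --pt "0 0 0 -1" --pt "0 0 0 0" --pt "0 0 0 0" --pt "0 0 0 0"

```text
time_s: 12.53
tool_pos: [0.6313, -0.0941, 0.1349]
tool_rot: [-0.0, 0.992, 0.127, -0.0]
force: [-0.0, -0.2, -0.6]
width: 0.522
```

Run:
```python
from plant import telemetry, optics, r
from h import *
s=telemetry.get_state(); q=s["tool_rot"]; print(s["time_s"],s["tool_pos"],s["joint_pos"][6],"y-tool",np.rad2deg(np.arctan2(2*q[2]**2-1,2*q[1]*q[2])))
c=optics.capture("wrist"); np.savez("w6.npz",**c); cv2.imwrite("pics/w6.png",c["frame"][:,:,::-1])
v,u=np.mgrid[0:400,0:640]; w=world(c,u.ravel(),v.ravel()); ok=c["range_z"].ravel()>0
k=ok&(np.hypot(w[:,0]-.632,w[:,1]+.0943)<.025)&(abs(w[:,2]-.067)<.003); print("knob top",k.sum(),w[k].mean(0),np.ptp(w[k],axis=0), u.ravel()[k].mean(),v.ravel()[k].mean())
h=ok&(np.hypot(w[:,0]-.5238,w[:,1]+.1231)<.02)&(w[:,2]>.03)&(w[:,2]<.05); print("hinge",h.sum(),w[h].mean(0) if h.any() else 0)
b=ok&(abs(w[:,2]-.035)<.0025)&(w[:,0]>.56)&(w[:,0]<.62)&(abs(w[:,1]+.11)<.03); print("bar pts",b.sum(),np.polyfit(w[b,0],w[b,1],1))
```

```text
12.5333 [ 0.6312873  -0.09411028  0.13494014] -0.767184336249608 y-tool -75.43310454896694
knob top 294 [ 0.63377589 -0.09642164  0.06683612] [0.01179218 0.01142482 0.00509931] 327.63945578231295 217.49319727891157
hinge 889 [ 0.52854018 -0.12189509  0.03781853]
bar pts 1589 [ 0.23502542 -0.24569622]
```

View pics/w6.png

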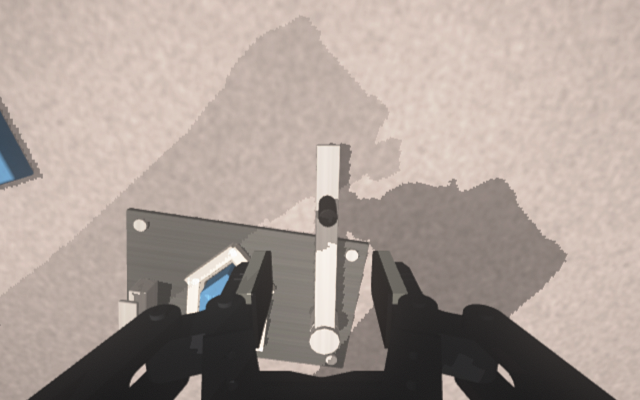

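The knob top at (327,217) reads z=0.0668 (67 mm expected), world (0.6335,-0.096). It lies in line with the bar and midway between the jaws. The seated block is visible at (215,285). I'll straddle the knob, keep the tips above the bar's top, and narrow the jaws to a loose trap.

Call:
arm_command --pt "0.002 -0.0015 -0.02 0" --pt "0 0 -0.025 0" --pt "0 0 -0.02 0" --pt "0 0 -0.012 0" --pt "0 0 -0.007 0" --pt "0 0 0 0" --pt "0 0 0 0" --pt "0 0 0 0"

```text
time_s: 13.25
tool_pos: [0.6343, -0.0961, 0.0523]
tool_rot: [0.0, 0.992, 0.125, 0.001]
force: [0.9, -0.1, 0.8]
width: 0.515
```

Call:
arm_command --pt "0 0 0 0" --pt "0 0 0 0" --pt "0 0 0 0" --pt "0 0 0 0" --pt "0 0 0 0" --pt "0 0 0 0" --pt "0 0 0 0" --grip 0.021 --newtons 20

```text
time_s: 13.83
tool_pos: [0.6336, -0.0957, 0.0511]
tool_rot: [0.0, 0.992, 0.125, -0.0]
force: [-0.1, 0.1, -0.8]
width: 0.247
```

Run:
```python
import numpy as np
from plant import telemetry
s=telemetry.get_state(); p=s["tool_pos"]; print(s["time_s"],p,s["force"],s["width"]*.0854)
H=np.array([.5243,-.1235]); a0=np.arctan2(*(p[:2]-H)[::-1]); print("r,ang",np.hypot(*(p[:2]-H)),np.rad2deg(a0))
# 16 rows of 5 deg from nominal start
A=np.deg2rad(14.4+5*np.arange(17)); P=H+.112*np.c_[np.cos(A),np.sin(A)]
print((P[0]-p[:2]).round(4)); print(np.diff(P,axis=0).round(4).tolist())
```

```text
13.8333 [ 0.63358362 -0.09571453  0.05109843] [-0.14405923  0.06266418 -0.79127585] 0.021135631408649557
r,ang 0.11276055570161013 14.265249569427118
[-0.0008  0.0001]
[[-0.0028, 0.0093], [-0.0036, 0.0091], [-0.0044, 0.0087], [-0.0052, 0.0083], [-0.0059, 0.0078], [-0.0065, 0.0073], [-0.0071, 0.0067], [-0.0077, 0.006], [-0.0082, 0.0053], [-0.0086, 0.0046], [-0.009, 0.0038], [-0.0093, 0.003], [-0.0095, 0.0022], [-0.0097, 0.0014], [-0.0098, 0.0005], [-0.0098, -0.0003]]
```

Call:
arm_command --pt "-0.0036 0.0095 0 5" --pt "-0.0036 0.0091 0 5" --pt "-0.0044 0.0087 0 5" --pt "-0.0052 0.0083 0 5" --pt "-0.0059 0.0078 0 5" --pt "-0.0065 0.0073 0 5" --pt "-0.0071 0.0067 0 5" --pt "-0.0077 0.006 0 5" --pt "0 0 0 0" --pt "0 0 0 0"

```text
time_s: 14.67
tool_pos: [0.5897, -0.0322, 0.0513]
tool_rot: [-0.0, 0.89, 0.456, 0.0]
force: [1.2, 0.4, 0.4]
width: 0.246
```

Call:
arm_command --pt "-0.0082 0.0053 0 5" --pt "-0.0086 0.0046 0 5" --pt "-0.009 0.0038 0 5" --pt "-0.0093 0.003 0 5" --pt "-0.0095 0.0022 0 5" --pt "-0.0097 0.0014 0 5" --pt "0 0 0 0" --pt "0 0 0 0"

```text
time_s: 15.33
tool_pos: [0.5358, -0.0125, 0.0513]
tool_rot: [0.0, 0.743, 0.67, 0.0]
force: [-0.4, -0.1, 1.1]
width: 0.248
```

Call:
arm_command --pt "-0.0065 0.0004 0 4" --pt "-0.006 0 0 4" --pt "-0.005 -0.0004 0 3.4" --pt "-0.003 -0.0003 0 0" --pt "-0.003 -0.0003 0 0" --pt "0 0 0 0" --pt "0 0 0 0"

```text
time_s: 15.92
tool_pos: [0.512, -0.0128, 0.051]
tool_rot: [0.0, 0.671, 0.741, -0.0]
force: [-0.4, 0.5, 0.1]
width: 0.246
```

Call:
arm_command --pt "-0.0015 -0.0002 0 0" --pt "-0.001 -0.0001 0 0" --pt "0 0 0 0" --pt "0 0 0 0"

```text
time_s: 16.25
tool_pos: [0.5095, -0.0129, 0.0511]
tool_rot: [0.0, 0.671, 0.742, 0.0]
force: [1.2, 0.4, -1.4]
width: 0.245
```

Call:
arm_command --pt "-0.001 -0.0001 0 0" --pt "-0.001 -0.0001 0 0" --pt "0 0 0 0" --pt "0 0 0 0"

```text
time_s: 16.58
tool_pos: [0.5092, -0.013, 0.0514]
tool_rot: [0.001, 0.67, 0.742, 0.001]
force: [6.5, 0.1, -5.1]
width: 0.25
```

Call:
arm_command --pt "-0.001 -0.0001 0 0" --pt "0 0 0 0" --pt "0 0 0 0"

```text
time_s: 16.83
tool_pos: [0.5091, -0.013, 0.0515]
tool_rot: [0.002, 0.67, 0.742, 0.002]
force: [9.3, 0.9, -7.3]
width: 0.249
```

It has stalled at x=0.509 with 9 N, where the knob predicts the stop. I'll centre on the knob, which releases the push, and lift clear.

Call:
arm_command --pt "0.004 0 0 0" --pt "0.003 0 0 0" --pt "0 0 0 0" --pt "0 0 0 0" --grip 0.03

```text
time_s: 17.17
tool_pos: [0.5129, -0.0134, 0.0509]
tool_rot: [-0.0, 0.67, 0.742, -0.0]
force: [-0.1, 0.1, -0.4]
width: 0.351
```

Call:
arm_command --pt "0 0 0.01 0" --pt "0 0 0.02 0" --pt "0 0 0.03 0" --pt "0 0 0.035 0" --pt "0 0 0.035 0" --pt "0 0.02 0.03 0" --pt "0 0.04 0.02 0" --pt "0 0.04 0 0" --pt "0 0.04 0 0" --pt "0 0.04 0 0" --pt "0 0.04 0 0" --pt "0 0.03 0 0" --pt "0 0 0 0" --pt "0 0 0 0" --pt "0 0 0 0"

```text
time_s: 18.42
tool_pos: [0.5131, 0.2329, 0.23]
tool_rot: [0.0, 0.671, 0.742, -0.0]
force: [-0.3, -0.4, -0.5]
width: 0.349
```

Run:
```python
from plant import telemetry, optics, r
from h import *
s=telemetry.get_state(); print(s["time_s"],s["tool_pos"],s["force"])
c=optics.capture("top"); t0=dict(np.load("top0.npz"))
f=c["frame"]; cv2.imwrite("pics/t2.png",np.hstack([cv2.resize(f[110:215,295:390],None,fx=4,fy=4,interpolation=cv2.INTER_CUBIC),cv2.resize(f[90:195,180:275],None,fx=4,fy=4,interpolation=cv2.INTER_CUBIC)])[:,:,::-1])
v,u=np.mgrid[110:215,295:390]; w=world(c,u.ravel(),v.ravel()); near=(w[:,0]>.46)&(w[:,0]<.68)&(w[:,1]<.03)
k=near&(w[:,2]>.055)&(w[:,2]<.075); K=w[k].mean(0); print("knob",k.sum(),K)
H=np.array([.5243,-.1240]); print("bar opening rad",np.deg2rad(95.8)-np.arctan2(K[1]-H[1],K[0]-H[0]))
for n,uu,vv in(("obl",264,144),("round",252,205),("jar1",192,101),("jar2",459,195),("pink",171,164)): print(n,abs(f[vv-8:vv+9,uu-8:uu+9].astype(int)-t0["frame"][vv-8:vv+9,uu-8:uu+9]).mean())
```

```text
18.4167 [0.51314668 0.2329092  0.23003706] [-0.29300726 -0.44756949 -0.49065674]
knob 18 [ 0.51379618 -0.01234169  0.06730326]
bar opening rad 0.00743404069171083
obl 16.19607843137255
round 5.537485582468282
jar1 42.27912341407151
jar2 26.42791234140715
pink 82.79354094579008
```

View pics/t2.png

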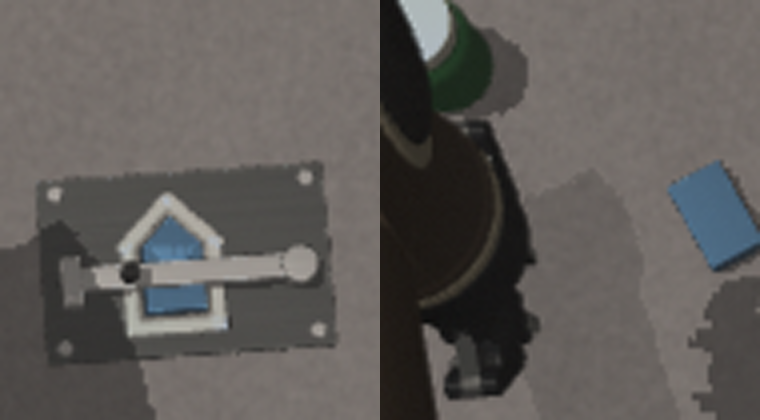

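The top view shows the bar straight across the block with its end in the catch at (72,280). The block's point is in the pocket's point at (167,205), and the arm is clear. The measured bar angle is about 0.007 rad, ±0.02 or so. I'm handing in.

Run:
```python
from plant import telemetry, r
print(r.job_done(), telemetry.get_state()["time_s"])
```

```text
the job is handed in; nothing more can be done
the job is handed in; nothing more can be done
```

The job is done and handed in: the pointed blue block is seated in the smallest fixture's pocket and the retaining bar is closed over it. It took about 18.5 s of the 51 s allowed. The hand-in gives no verdict, so success rests on my own checks.

- **Block:** I gripped it by its parallel sides, lowered it to a light contact of about 4 N and released it. The wrist camera then put its top at 25.9 mm (26 mm when seated). Its position was within about 0.5 mm of the pocket and within 0.2° in heading, with the bar still open.
- **Bar:** I swung it by the knob, held loosely between the jaws, until it stopped at about 9 N, then let go and lifted clear. The top view shows its end in the catch, at about 0.007 rad, good to roughly ±0.02 rad.

Some checks did not work or were incomplete:
- **Top-camera check of the block:** it failed because the arm was in the way, and I did not re-measure the block after closing the bar. The last picture shows it in place under the bar.
- **Other blocks and jars:** the before-and-after image comparison was spoiled by the arm and its shadow for everything except the round block, which looked unchanged. I did not re-measure any of them, but no move went near them and I saw no unexpected contact force.
- **Camera agreement:** the top and wrist cameras differed by about 1.8 mm on where the fixture is, so I used the wrist camera for both block and pocket.

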